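# Lock the vial rack onto the shaker with its toggle clamp

## Robot

A 6-joint arm with a two-finger parallel gripper is mounted at the origin on the work surface. World frame = base frame: x ahead of the robot, y to its left, z up, the work surface at z = 0. Lengths are in m, angles in degrees, forces in N, time in s.
With the tool pointing down it reaches from about 0.375 to 0.9 m from the base axis. Payload 3.1 kg.
Tool frame: the origin (TCP) lies at the very end of the fingers, on their centre line; the grasp point (between the pads) lies 19 mm behind it (bot.hold_point_z is the z of the grasp point in the tool frame, in m); z points along the fingers, y is the line along which they close (so a half turn about z gives the same grasp; the last joint's range is limited). The gripper opens to 87 mm and grips with 3 to 60 N. Pads are 19 mm wide; open, the fingers measure 117 mm over their backs; the gripper's body (75 mm by 190 mm) begins 51 mm behind the grasp point.
Start: joints at [57.955, 30.224, 82.088, -0, 67.689, -10.227], TCP at [0.232, 0.58, 0.223] pointing down, gripper open.
Joint ranges: [-176.69, 176.69], [-43.24, 126.21], [12.49, 139.97], [-82, 262], [0, 151.66], [-163.58, 163.58]. Speed limits (degrees/s): [159.86, 159.86, 180, 180, 180, 180].

## Interface

Orientations are given as a 3x3 rotation matrix whose columns are the frame's x, y, z axes.
In Python, from rig import bot, capture, camera_model gives the robot as it stands.
- The arm moves only by the tool apply_moves, never from a script. Its argument "plan" is text: rows parted by semicolons, each of 6 numbers parted by spaces: the shift along the tool's x, y, z in units of 0.05 m (1.0 is 0.05 m), then the turn, a rotation vector about the tool's x, y, z in units of 360 degrees (1.0 is 360 degrees). In form: dx dy dz ax ay az; .... A call has 1 to 10 rows; each row shifts and turns the commanded pose from where the row before left it, along the tool's axes as they then stand; what a row does not reach is not made up. A row lasts 1/12 s, in which the tool goes at most 41.7 mm and 7.16 degrees, less where a joint would pass 70% of its speed; a pose out of reach is approached as far as the arm can. A call with a number of a shift or a turn outside -1 to 1 is refused whole. A call with a gripper value outside its range is refused whole. "gripper" is the gripper command: -1 is shut, 1 is fully open, values between are in proportion, set as the call begins (left out, the last holds). The fingers move at their own pace and stop on an object; the grip force is fixed at half the most. Time passes only in rows, so rows that do not move let the fingers close. It gives the time, the measured TCP pose, the force, the opening and the grip force at its end, in the units of the state.
- bot.read_state(): the state, without advancing time (a new reading comes with each control period).
- capture(name): name is "scene" or "side" or "wrist"; returns the picture (384x512x3 uint8, red, green, blue); there is no depth.
- camera_model(name): a dict with "vertical_fov" (degrees; the focal length in pixels is half the picture's height over the tangent of half this angle, whatever the lens; pixels are square), "cx", "cy" (the principal point, pixels), "position" and "rotation" of the camera in the world; the wrist camera has in their place "hand_eye" (4x4, takes a point from camera to tool coordinates, whose origin is the TCP and whose axes are the flange's). Camera axes: x right, y down, z forward; pixel columns grow to the right and rows downward; lengths in m; the calibration is good to about 2 mm. The wrist camera is an equidistant fisheye: a pixel r from the principal point sees the ray r / f radians off the axis. A picture is of the moment at which its call begins: read the wrist's pose just before it. camera_model takes no time and is no camera call.
- bot.hand_in(): hands the job in; it is judged then, once.
The state is a dict: "time_s": time; "joint_positions": joint angles; "qvel": joint speeds; "tau": joint torques, N m; "position": TCP position; "tcp_rot": TCP orientation; "force": force on the tool from outside, world axes, zero at the start; "moment": the same for the moment, N m; "opening": opening from 0.0 (shut) to 1.0 (fully open); "grasp_force": force on a finger pad.
Only numpy, scipy, OpenCV 4.12 (cv2) and the standard library are available. Lean on these libraries where they do the work, as an engineer would, in place of code of your own. Each camera call takes 0.05 s, during which the arm holds its last target. There are 200 camera calls.

## Task

Push the vial rack along its rails on the shaker until it is fully home against the end stop, then push the red clamp lever over and down past its dead point until it snaps into lock and holds the rack down. Only push, with the fingers: do not pick up or tip the rack or take vials out of it, and leave the spare vial, the bottle and the tray on the bench where they are.

Things in the scene. Friction and masses are not known exactly. Their poses are not given: they have to be found in the camera images.
- shaker: Orbital shaker, fixed: white housing 260 x 260 mm with a blue band and a front (-x) control panel; on top an aluminium deck, 230 (x) x 250 (y) mm, its face 85 mm above the bench. Origin: centre of the underside, on the bench; x from the panel towards the end stop, y left, z up. Two dark rails 7 mm high run along x on the deck, 1.5 mm clear of each side of the rack.
- rack: Loose taupe vial rack, 110 (x) x 90 (y) x 34 mm high, about 0.45 kg, six pockets, five vials; a bare steel-faced strip 26 mm wide along its -y edge takes the clamp foot. Origin: centre of the underside, on the deck; axes as the shaker's. It starts 20 to 50 mm short of home and slides along the shaker's +x with 2 to 7 N of friction; its flat front (-x) face, whole and free, is the one to push.
- home (a point): Point on the deck where the rack's origin lies when it is fully home, touching the end stop: x = 40, y = 65, z = 85 mm in the shaker frame. The rack's front face is then 55 mm before this point.
- end_stop (a point): Top edge of the dark end stop, middle of the face the rack runs against: x = 95, y = 65, z = 105 mm in the shaker frame. The stop is 98 mm wide, 10 mm thick, 20 mm high.
- clamp_handle (a joint): Joint between lever and link of the toggle clamp, rad. 0: open, lever upright, steel arm raised. Grows as the lever is pushed over. From about 1.3 the foot meets the rack and the lever resists with up to about 7 N at the grip; 2.03 is the dead point; past it the lever snaps by itself to its stop at 2.19: locked, lever level. Let go earlier, it springs back.
- clamp_pivot (a point): Pivot of the clamp's steel arm, x = 40, y = -32, z = 129 mm in the shaker frame, 44 mm above the deck. Clamp, arm and lever lie in the plane x = 40 mm. Below it an aluminium block 50 x 92 x 24 mm on the deck. The arm, about 75 mm long, stands up at about 55 degrees and leans towards the rack when open (top 120 mm above the deck), and lies level along +y when locked.
- grip_root (a point): Inner end, on the centreline, of the lever's red grip: a bar 97 mm long, 20 mm wide (shaker x), 14 mm thick, running to grip_end. Open, it stands up, its root about 133 mm above the deck at y = -64 mm. Pushed over, it sweeps to -y of the shaker and down by about 88 degrees and ends level, centreline 67 mm above the deck. Push the side that faces the rack when open and faces up when locked.
- grip_end (a point): Free outer end of the red grip, on its centreline; 97 mm from grip_root, about 230 mm above the deck when open; points to -y of the shaker when locked.
- clamp_foot: Black rubber foot, 15 mm across, on the spindle at the end of the clamp's steel arm, 65 mm from clamp_pivot. The arm swings it down onto the rack's steel strip as the lever is pushed; locked, it presses there with some 50 N. Origin: centre of its pressing face.
- vial0: capped glass sample vial, 22 mm across, 54 mm tall, 30 g, standing loose in a round pocket of the rack (its top is 62 mm above the rack's underside). Origin: centre of its underside; z up. It rides along with the rack.
- vial1: capped glass sample vial, 22 mm across, 54 mm tall, 30 g, standing loose in a round pocket of the rack (its top is 62 mm above the rack's underside). Origin: centre of its underside; z up. It rides along with the rack.
- vial2: capped glass sample vial, 22 mm across, 54 mm tall, 30 g, standing loose in a round pocket of the rack (its top is 62 mm above the rack's underside). Origin: centre of its underside; z up. It rides along with the rack.
- vial3: capped glass sample vial, 22 mm across, 54 mm tall, 30 g, standing loose in a round pocket of the rack (its top is 62 mm above the rack's underside). Origin: centre of its underside; z up. It rides along with the rack.
- vial4: capped glass sample vial, 22 mm across, 54 mm tall, 30 g, standing loose in a round pocket of the rack (its top is 62 mm above the rack's underside). Origin: centre of its underside; z up. It rides along with the rack.
- spare_vial: Capped glass vial like those in the rack, 22 mm across, 54 mm tall, standing on the bench to the right (-y) of the shaker, nearer the robot than the tray. Origin: centre of its underside. Leave it.
- buffer_bottle: White bottle with a blue cap, 60 mm across, 115 mm tall, standing on the bench to the left (+y) of the shaker. Origin: centre of its underside. Leave it.
- cap_tray: Open violet tray, 90 x 70 x 28 mm, on the bench to the right (-y) of the shaker, below where the lever comes down. Origin: centre of its underside. Leave it.

How it is judged (in metres and radians):
On the way, in this order (a step that is already met when the one before it is completed fails the run):
1. the rack is fully home against the end stop while the clamp is still open (x of rack in the frame of shaker between 0.0365 and 0.0435 m and value of joint clamp_handle below 1.3 rad), for 0.2 s.
2. the clamp lever has passed its dead point and snapped to its stop (value of joint clamp_handle above 2.12 rad), for 0.2 s.
At the end, for the whole second after the job is handed in: Rack home (within 3.5 mm along the rails), flat and still; lever past its dead point at its stop (joint above 2.12 rad); the rubber foot presses on the rack with more than 30 N; all five vials stand in their pockets (tilt under 0.2 rad) (x of rack in the frame of shaker between 0.0365 and 0.0435 m and value of joint clamp_handle above 2.12 rad and contact force between clamp_foot and rack above 30 N and height (world z) of rack below 0.088 m and angle between rack's own z axis and vertical below 0.05 rad and linear speed of rack below 0.01 m/s and angle between each of vial0, vial1, vial2, vial3, vial4's own z axis and vertical below 0.2 rad and distance between each of vial0, vial1, vial2, vial3, vial4 and rack below 0.056 m and z of each of vial0, vial1, vial2, vial3, vial4 in the frame of rack below 0.014 m); the robot touches nothing.
It fails at once if the rack is lifted more than 6 mm off the deck or tipped (height (world z) of rack above 0.091 m or angle between rack's own z axis and vertical above 0.12 rad).
It fails at once if a vial is lifted in or out of its pocket (z of any of vial0, vial1, vial2, vial3, vial4 in the frame of rack above 0.018 m).
It fails at once if the spare vial, bottle or tray is moved more than 20 mm or tipped (distance of any of spare_vial, buffer_bottle, cap_tray from where it was at the start of the episode above 0.02 m or angle between any of spare_vial, buffer_bottle, cap_tray's own z axis and vertical above 0.3 rad).
It also fails if it takes over 51 s, if anything falls off the work surface, if the arm or the gripper's body presses on something with over 40 N, if the wrist force passes 120 N, or if a joint passes its speed limit or range.

## Working session

There is one attempt and no reset: what is moved stays moved. The work goes in short steps, Python scripts to look and compute and a tool call to move; the robot and the scene stay as the last step left them, time stands still between calls to the robot, and variables do not carry over. Pictures are saved under pics/ and viewed, at most 10 in all, crops included, and the job is handed in when it is done.

Besides the shell and the picture viewer there is one more tool, called after "Emit:" as name(argument=value, ...), one argument or row to a line, values as JSON. apply_moves: Moves the arm, as the interface text tells. Its arguments: {"type":"object","properties":{"plan":{"type":"string"},"gripper":{"type":"number"}},"required":["plan"]}

```bash
mkdir -p pics
python3 - <<'E'
from rig import bot, capture, camera_model
import cv2
s=bot.read_state(); print(s)
for n in ("scene","side","wrist"):
    im=capture(n); cv2.imwrite(f"pics/{n}0.png",im[:,:,::-1]); print(n,camera_model(n))
E
```

```text
{'time_s': 0.0, 'joint_positions': array([ 5.79542264e+01,  3.02788042e+01,  8.21568006e+01, -6.55154078e-04,
        6.76871572e+01, -1.02295240e+01]), 'qvel': array([-0.04689982,  0.05127413, -0.00310729, -0.09949144,  0.0122519 ,
        0.01893916]), 'tau': array([-1.55751128e-03, -4.40050256e+01, -1.76586199e+01,  6.32878882e-02,
        5.83287387e-02, -1.55605203e-04]), 'position': array([0.23187577, 0.57961235, 0.22157105]), 'tcp_rot': array([[-9.28381875e-01,  3.71625916e-01, -1.12788941e-03],
       [ 3.71627444e-01,  9.28380162e-01, -1.82173253e-03],
       [ 3.70107127e-04, -2.11041812e-03, -9.99997705e-01]]), 'force': array([-0.24080561,  0.31861633, -0.37409429]), 'moment': array([ 0.0763827 , -0.03697368,  0.00808212]), 'grasp_force': 0.0, 'opening': 0.998309792372478}
scene {'vertical_fov': 49.51924570227136, 'cx': 264.35853118520515, 'cy': 182.8755874923068, 'position': array([ 1.10389254, -0.04153469,  0.83993856]), 'rotation': array([[ 0.15828405,  0.7363816 , -0.65779047],
       [ 0.98725225, -0.12930129,  0.09281253],
       [-0.01670772, -0.66409586, -0.74746073]])}
side {'vertical_fov': 43.32452741234995, 'cx': 259.77482006913857, 'cy': 189.42854688306195, 'position': array([0.36978278, 0.91802776, 0.73100612]), 'rotation': array([[-0.98348072, -0.10337718,  0.14858949],
       [-0.18067186,  0.51024405, -0.84083809],
       [ 0.01110657, -0.85379398, -0.52049253]])}
wrist {'vertical_fov': 65.70646984690485, 'cx': 259.5475428493553, 'cy': 194.442977624267, 'hand_eye': array([[ 4.19894957e-05, -9.63945119e-01, -2.66101118e-01,
         7.23050475e-02],
       [ 9.99999992e-01,  7.14647762e-05, -1.01084231e-04,
        -6.94016505e-04],
       [ 1.16456508e-04, -2.66101112e-01,  9.63945115e-01,
        -1.62087141e-01],
       [ 0.00000000e+00,  0.00000000e+00,  0.00000000e+00,
         1.00000000e+00]])}
```

View pics/scene0.png

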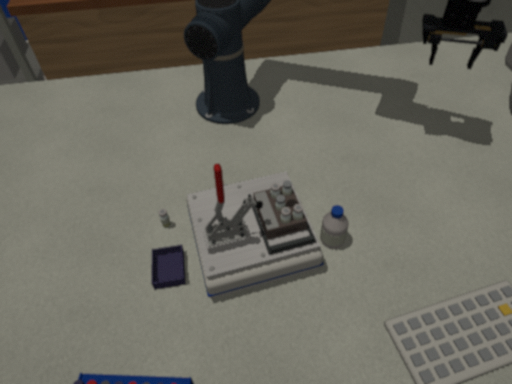

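View pics/side0.png

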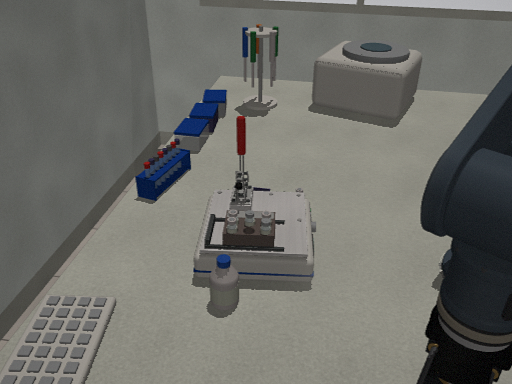

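The scene view shows the shaker with its deck corners near (188,195), (287,175), (322,262) and (210,290). The red lever is at (219,185), the rack at (283,215), and the robot is behind. The side view shows the lever at (241,135) and the rack at (250,230). I'll enlarge both.

Run:
```python
import cv2
a=cv2.imread("pics/scene0.png")[150:305,140:355]; cv2.imwrite("pics/sc_crop.png",cv2.resize(a,None,fx=3.7,fy=3.7,interpolation=cv2.INTER_CUBIC))
a=cv2.imread("pics/side0.png")[105:305,180:330]; cv2.imwrite("pics/si_crop.png",cv2.resize(a,None,fx=3,fy=3,interpolation=cv2.INTER_CUBIC))
```

```text
(no output)
```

View pics/sc_crop.png

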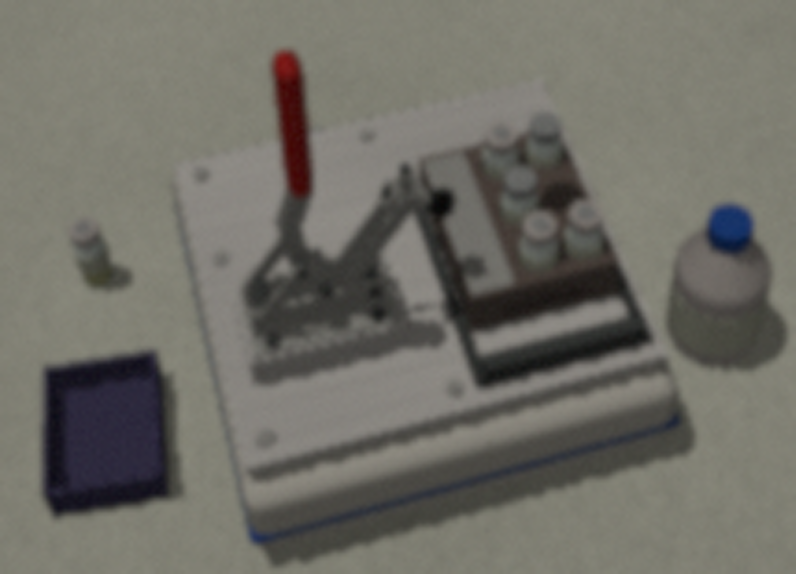

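View pics/si_crop.png

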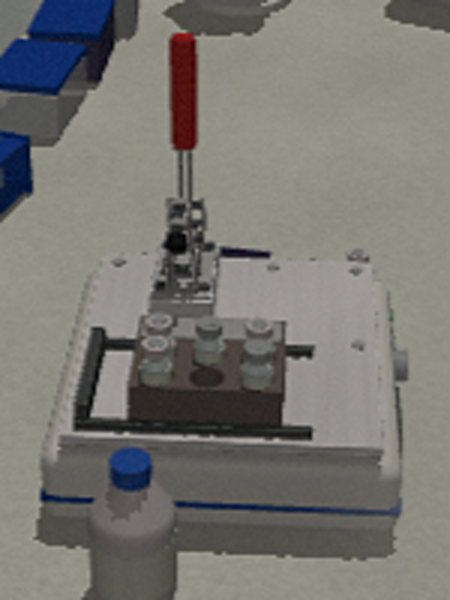

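```bash
cat > h.py <<'E'
import numpy as np
from rig import bot, camera_model
def ray(n,p):
    m=camera_model(n); f=192/np.tan(np.radians(m['vertical_fov']/2))
    d=m['rotation']@np.array([(p[0]-m['cx'])/f,(p[1]-m['cy'])/f,1]); return m['position'],d/np.linalg.norm(d)
def plane(n,p,z):
    o,d=ray(n,p); return (o+d*(z-o[2])/d[2])
def tri(a,b):
    A=0;B=0;L=[]
    for n,p in (a,b):
        o,d=ray(n,p); P=np.eye(3)-np.outer(d,d); A=A+P; B=B+P@o; L.append((o,P))
    x=np.linalg.solve(A,B); return x,[np.linalg.norm(P@(x-o)) for o,P in L]
sc=lambda u,v:(140+u/3.7,150+v/3.7)
si=lambda u,v:(180+u/3,105+v/3)
E
python3 - <<'E'
from h import *
np.set_printoptions(precision=4,suppress=True)
L=[(-.115,-.125),(-.115,.125),(.115,-.125),(.115,.125)]
def fit(L,P):
    L=np.array(L);P=np.array(P)[:,:2];a=L-L.mean(0);b=P-P.mean(0)
    th=np.arctan2((a[:,0]*b[:,1]-a[:,1]*b[:,0]).sum(),(a*b).sum());R=np.array([[np.cos(th),-np.sin(th)],[np.sin(th),np.cos(th)]])
    t=P.mean(0)-R@L.mean(0); print(np.degrees(th),t,(P-(L@R.T+t))*1000); return th,t
A=[plane('scene',sc(*p),.085) for p in [(178,165),(545,85),(250,470),(665,362)]]
B=[plane('side',si(*p),.085) for p in [(378,265),(382,452),(100,258),(60,445)]]
fit(L,A);fit(L,B);th,t=fit(L+L,A+B)
R=np.array([[np.cos(th),-np.sin(th)],[np.sin(th),np.cos(th)]])
for nm,a,b in (('end',(286,55),(183,38)),('root',(300,195),(183,150))):
    x,e=tri(('scene',sc(*a)),('side',si(*b))); print(nm,x,e,R.T@(x[:2]-t))
# rack: front-bottom etc: top corners z=.119
for nm,p in (('strip -x-y',sc(422,158)),('strip +x-y',sc(468,297)),('+x+y',sc(617,262))):
    x=plane('scene',p,.119);print(nm,x,R.T@(x[:2]-t))
for nm,p in (('-x-y',si(284,322)),('-x+y',si(284,391)),('+x+y',si(131,386))):
    x=plane('side',p,.119);print(nm,x,R.T@(x[:2]-t))
for nm,p,z in (('spare',sc(97,282),0),('tray1',sc(60,510),0),('tray2',sc(165,490),0),('tray3',sc(155,355),.028),('tray4',sc(45,368),.028)):
    x=plane('scene',p,z);print(nm,x,R.T@(x[:2]-t))
E
```

```text
6.895698937653019 [0.5439 0.0046] [[ 0.209   1.0574]
 [ 2.2323 -1.5838]
 [-1.5961  4.162 ]
 [-0.8452 -3.6356]]
8.194658999492392 [0.5359 0.0116] [[-4.1477 -1.6394]
 [ 3.8    -1.5214]
 [ 1.3446  1.2316]
 [-0.9969  1.9292]]
7.551029684214472 [0.5399 0.0081] [[ 2.65   -1.3024]
 [ 7.5099 -3.584 ]
 [ 1.1756 -0.8076]
 [ 4.7633 -8.2456]
 [-6.6045  0.7582]
 [-1.4387  0.4915]
 [-1.4661  6.1885]
 [-6.5895  6.5014]]
end [ 0.5843 -0.0508  0.3121] [np.float64(0.0011020212545176525), np.float64(0.001102021254517618)] [ 0.0363 -0.0642]
root [ 0.5882 -0.0551  0.2151] [np.float64(0.0016474174514847417), np.float64(0.0016474174514848668)] [ 0.0396 -0.0691]
strip -x-y [0.4949 0.0202 0.119 ] [-0.043   0.0179]
strip +x-y [0.6019 0.0313 0.119 ] [0.0645 0.0148]
+x+y [0.5923 0.1201 0.119 ] [0.0667 0.1042]
-x-y [0.4936 0.0204 0.119 ] [-0.0443  0.0183]
-x+y [0.4802 0.1058 0.119 ] [-0.0463  0.1047]
+x+y [0.5868 0.121  0.119 ] [0.0614 0.1058]
spare [ 0.4647 -0.2001  0.    ] [-0.1019 -0.1965]
tray1 [ 0.6305 -0.2226  0.    ] [ 0.0595 -0.2406]
tray2 [ 0.6277 -0.1599 -0.    ] [ 0.0649 -0.1781]
tray3 [ 0.5488 -0.1591  0.028 ] [-0.0132 -0.167 ]
tray4 [ 0.5468 -0.227   0.028 ] [-0.0241 -0.234 ]
```

The shaker is at about (0.5395, 0.0045) with yaw 7.5°, and the rack is about 30 mm short of home. I'll align the tool with the shaker and travel to the front of the rack.

Emit:
apply_moves(
  plan="0 0 0 0 0 -0.0163; 0 0 0 0 0 -0.0163; 0 0 0 0 0 -0.0163; 0 0 0 0 0 -0.0163; 0 0 0 0 0 -0.0163; -0.194 -0.68 0 0 0 0; -0.194 -0.68 0 0 0 0; -0.194 -0.68 0 0 0 0; -0.194 -0.68 0 0 0 0; -0.194 -0.68 0 0 0 0",
  gripper=-1,
)

```text
time_s: 0.98
position: [0.3027, 0.4165, 0.2223]
tcp_rot: [[-0.991, -0.132, -0.0], [-0.132, 0.991, -0.0], [0.0, -0.0, -1.0]]
force: [-0.0, 0.2, 0.8]
opening: 0.326
grasp_force: 0.0
```

Emit:
apply_moves(
  plan="-0.194 -0.68 0 0 0 0; -0.194 -0.68 0 0 0 0; -0.194 -0.68 0 0 0 0; -0.194 -0.68 0 0 0 0; -0.194 -0.68 0 0 0 0; -0.194 -0.68 0 0 0 0; -0.194 -0.68 0 0 0 0; -0.194 -0.68 0 0 0 0; -0.194 -0.68 0 0 0 0; -0.194 -0.68 0 0 0 0",
)

```text
time_s: 1.82
position: [0.4435, 0.092, 0.2225]
tcp_rot: [[-0.991, -0.131, -0.0], [-0.131, 0.991, 0.0], [0.0, 0.0, -1.0]]
force: [1.3, 0.2, 0.3]
opening: 0.003
grasp_force: 0.0
```

Emit:
apply_moves(
  plan="-0.194 -0.68 0 0 0 0; 0 0 0 0 -0.0185 0; 0 0 0 0 -0.0185 0; 0 0 0 0 -0.0185 0; 0 0 0 0 0 0; 0 0 0 0 0 0; 0 0 0 0 0 0",
)

```text
time_s: 2.4
position: [0.4593, 0.0609, 0.2235]
tcp_rot: [[-0.931, -0.131, 0.34], [-0.123, 0.991, 0.044], [-0.343, -0.001, -0.939]]
force: [1.8, -0.3, 0.7]
opening: 0.006
grasp_force: 0.0
```

```bash
cat >> h.py <<'E'
np.set_printoptions(precision=4,suppress=True)
TH=np.radians(7.5);T=np.array([.5395,.0045,0]);RS=np.array([[np.cos(TH),-np.sin(TH),0],[np.sin(TH),np.cos(TH),0],[0,0,1]])
def where(target=None):
    s=bot.read_state(); R=s['tcp_rot']
    print(s['time_s'],'shaker',RS.T@(s['position']-T),'F',RS.T@s['force'],'joints',s['joint_positions'],'open',s['opening']);print('R in shaker\n',RS.T@R)
    if target is not None: print('units',R.T@(RS@np.array(target)+T-s['position'])/.05)
E
python3 - <<'E'
from h import *
import cv2
from rig import capture
where([-.075,.065,.100])
a=capture('side');cv2.imwrite('pics/side1.png',cv2.resize(a[105:305,180:380,::-1],None,fx=3,fy=3,interpolation=cv2.INTER_CUBIC))
E
```

```text
2.4 shaker [-0.0722  0.0664  0.2235] F [ 1.7367 -0.5802  0.6818] joints [ -10.4296   11.3649  118.8929   11.71     31.1279 -117.0072] open 0.006117702706714098
R in shaker
 [[-0.9395 -0.0004  0.3426]
 [-0.0007  1.     -0.0006]
 [-0.3426 -0.0008 -0.9395]]
units [ 0.8997 -0.026   2.3009]
```

View pics/side1.png

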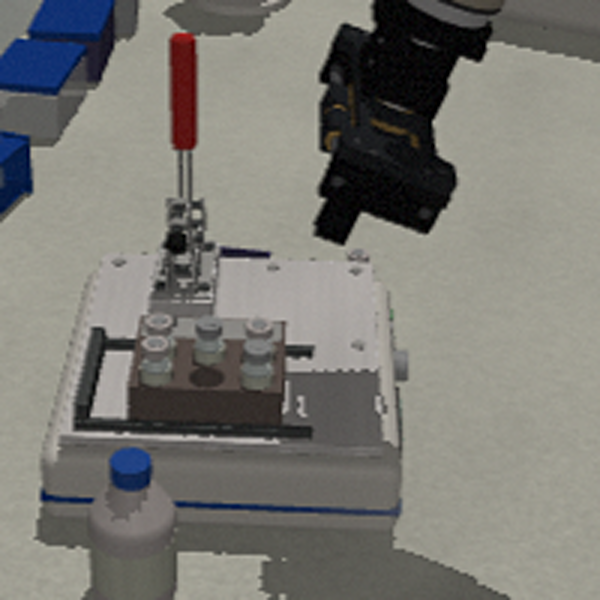

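The picture shows the closed gripper, tip at (330,230), in front of the rack face at (284,370), with the tilt as planned. Descending.

Emit:
apply_moves(
  plan="0.112 -0.003 0.288 0 0 0; 0.112 -0.003 0.288 0 0 0; 0.112 -0.003 0.288 0 0 0; 0.112 -0.003 0.288 0 0 0; 0.112 -0.003 0.288 0 0 0; 0.112 -0.003 0.288 0 0 0; 0.112 -0.003 0.288 0 0 0; 0.112 -0.003 0.288 0 0 0; 0 0 0 0 0 0; 0 0 0 0 0 0",
)

```text
time_s: 3.28
position: [0.4572, 0.0607, 0.103]
tcp_rot: [[-0.931, -0.132, 0.34], [-0.123, 0.991, 0.048], [-0.343, 0.003, -0.939]]
force: [-0.3, 0.2, 0.1]
opening: 0.002
grasp_force: 0.0
```

Run:
```python
from h import *
where([-.050,.065,.100])
```

```text
3.2833 shaker [-0.0743  0.0664  0.103 ] F [-0.2298  0.2475  0.0544] joints [ -10.7273   28.0571  126.9569   47.2205    8.6424 -154.1382] open 0.0015605386395348122
R in shaker
 [[-0.9392 -0.0019  0.3433]
 [-0.0009  1.      0.0031]
 [-0.3433  0.0026 -0.9392]]
units [-0.4358 -0.0294  0.2223]
```

Emit:
apply_moves(
  plan="-0.047 0 0.017 0 0 0; -0.047 0 0.017 0 0 0; -0.047 0 0.017 0 0 0; -0.047 0 0.017 0 0 0; -0.047 0 0.017 0 0 0; -0.047 0 0.017 0 0 0; -0.047 0 0.017 0 0 0; -0.047 0 0.017 0 0 0; -0.047 0 0.017 0 0 0; -0.047 0 0.017 0 0 0",
)

```text
time_s: 4.12
position: [0.4777, 0.0642, 0.1031]
tcp_rot: [[-0.933, -0.132, 0.336], [-0.123, 0.991, 0.048], [-0.339, 0.003, -0.941]]
force: [-8.0, -3.5, 6.5]
opening: 0.009
grasp_force: 4.2
```

Run:
```python
from h import *
where([-.024,.065,.102])
```

```text
4.1167 shaker [-0.0535  0.0673  0.1031] F [-8.4072 -2.4099  6.4569] joints [  -9.5419   28.601   123.8209   34.6962   10.4398 -140.378 ] open 0.008802129588432694
R in shaker
 [[-0.9407 -0.0019  0.3393]
 [-0.0006  1.      0.0039]
 [-0.3393  0.0034 -0.9407]]
units [-0.5476 -0.0466  0.2205]
```

Contact came where expected, at TCP x = -0.0535. Now I'll push 24 mm or so.

Emit:
apply_moves(
  plan="-0.047 0 0.017 0 0 0; -0.047 0 0.017 0 0 0; -0.047 0 0.017 0 0 0; -0.047 0 0.017 0 0 0; -0.047 0 0.017 0 0 0; -0.047 0 0.017 0 0 0; -0.047 0 0.017 0 0 0; -0.047 0 0.017 0 0 0; -0.047 0 0.017 0 0 0; -0.047 0 0.017 0 0 0",
)

```text
time_s: 4.95
position: [0.5, 0.0681, 0.1026]
tcp_rot: [[-0.934, -0.133, 0.332], [-0.124, 0.991, 0.05], [-0.335, 0.005, -0.942]]
force: [-10.6, -1.2, 9.1]
opening: 0.002
grasp_force: 5.0
```

Run:
```python
from h import *
where([-.024,.065,.102])
```

```text
4.95 shaker [-0.0308  0.0682  0.1026] F [-10.6743   0.1618   9.095 ] joints [  -8.4508   29.4008  120.4663   26.5472   12.627  -131.1083] open 0.00231016708065316
R in shaker
 [[-0.9421 -0.0026  0.3352]
 [-0.0007  1.      0.0058]
 [-0.3352  0.0052 -0.9421]]
units [-0.1245 -0.0646  0.0576]
```

Emit:
apply_moves(
  plan="-0.03 0 0.011 0 0 0; -0.03 0 0.011 0 0 0; -0.03 0 0.011 0 0 0; 0 0 0 0 0 0",
)

```text
time_s: 5.28
position: [0.5038, 0.0688, 0.1024]
tcp_rot: [[-0.935, -0.133, 0.33], [-0.124, 0.991, 0.05], [-0.334, 0.006, -0.943]]
force: [-12.3, -2.5, 9.7]
opening: 0.001
grasp_force: 5.9
```

Emit:
apply_moves(
  plan="-0.03 0 0.011 0 0 0; 0 0 0 0 0 0; 0 0 0 0 0 0",
)

```text
time_s: 5.53
position: [0.5039, 0.069, 0.1021]
tcp_rot: [[-0.935, -0.133, 0.328], [-0.124, 0.991, 0.05], [-0.332, 0.006, -0.943]]
force: [-14.5, -4.3, 12.3]
opening: 0.002
grasp_force: 7.6
```

Emit:
apply_moves(
  plan="-0.03 0 0.011 0 0 0; 0 0 0 0 0 0; 0 0 0 0 0 0",
)

```text
time_s: 5.78
position: [0.504, 0.0692, 0.1019]
tcp_rot: [[-0.936, -0.134, 0.326], [-0.124, 0.991, 0.05], [-0.329, 0.007, -0.944]]
force: [-18.4, -7.7, 14.9]
opening: 0.009
grasp_force: 9.5
```

Run:
```python
from h import *
where([-.024,.065,.102])
```

```text
5.7833 shaker [-0.0268  0.0688  0.1019] F [-19.25    -5.2573  14.9119] joints [  -8.2036   29.6339  119.6545   24.5179   13.4241 -128.8361] open 0.008572022225389234
R in shaker
 [[-0.9442 -0.003   0.3295]
 [-0.0006  1.      0.0074]
 [-0.3295  0.0068 -0.9441]]
units [-0.0529 -0.0762  0.0149]
```

The rack stopped hard at TCP x = -0.0268, with force rising and no motion after 27 mm of travel. I'll back off, raise, straighten the tool and check.

Emit:
apply_moves(
  plan="0.1 0 -0.035 0 0 0; 0.1 0 -0.035 0 0 0; 0.1 0 -0.035 0 0 0; 0.1 0 -0.035 0 0 0; -0.1 0 -0.28 0 0 0; -0.1 0 -0.28 0 0 0; -0.1 0 -0.28 0 0 0; -0.1 0 -0.28 0 0 0; -0.15 0 -0.4 0 0 0; -0.15 0 -0.4 0 0 0",
)

```text
time_s: 6.62
position: [0.491, 0.0648, 0.2059]
tcp_rot: [[-0.932, -0.131, 0.338], [-0.123, 0.991, 0.046], [-0.341, 0.001, -0.94]]
force: [0.9, 0.6, -0.2]
opening: 0.002
grasp_force: 0.0
```

Emit:
apply_moves(
  plan="-0.22 0 -0.6 0 0 0; -0.22 0 -0.6 0 0 0; 0 0 0 0 0.0178 0; 0 0 0 0 0.0178 0; 0 0 0 0 0.0178 0; 0 0 0 0 0 0; 0 0 0 0 0 0; 0 0 0 0 0 0",
)

```text
time_s: 7.28
position: [0.4902, 0.065, 0.2684]
tcp_rot: [[-0.991, -0.132, 0.013], [-0.132, 0.991, 0.004], [-0.013, 0.002, -1.0]]
force: [-0.9, -0.8, -0.5]
opening: 0.007
grasp_force: 0.0
```

Run:
```python
from h import *
import cv2
from rig import capture
where([.04,-.025,.275])
a=capture('side');b=capture('scene')
p=cv2.resize(a[155:275,185:320,::-1],(540,480),interpolation=cv2.INTER_CUBIC)
cv2.imwrite('pics/side2.png',p);cv2.imwrite('pics/scene2.png',cv2.resize(b[150:305,140:355,::-1],None,fx=3.7,fy=3.7,interpolation=cv2.INTER_CUBIC))
```

```text
7.2833 shaker [-0.041   0.0665  0.2684] F [-1.0378 -0.6594 -0.5421] joints [  -5.5999   16.4867   97.6394    0.3236   65.1581 -103.2976] open 0.007002032430929484
R in shaker
 [[-0.9999 -0.0011  0.0133]
 [-0.0011  1.      0.0022]
 [-0.0133  0.0021 -0.9999]]
units [-1.6187 -1.8306 -0.1153]
```

View pics/side2.png

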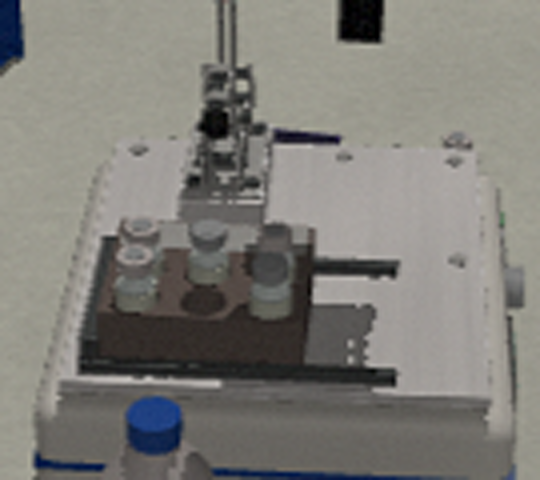

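View pics/scene2.png

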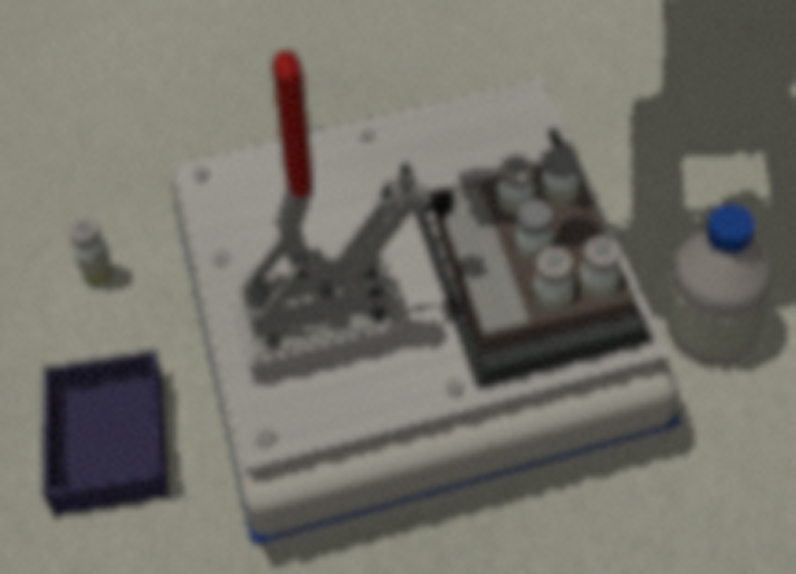

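The side view shows no gap between the rack's left edge (100,310) and the end stop, and the scene view shows its +x face tight on the dark stop at (560,350). The rack is home. I'll go to the +y side of the lever.

Emit:
apply_moves(
  plan="-0.27 -0.28 0 0 0 0; -0.27 -0.28 0 0 0 0; -0.27 -0.28 0 0 0 0; -0.27 -0.28 0 0 0 0; -0.27 -0.28 0 0 0 0; -0.27 -0.28 0 0 0 0; 0 0 0 0 0.002 0; 0 0 0 0 0 0",
)

```text
time_s: 8.05
position: [0.5826, -0.0081, 0.27]
tcp_rot: [[-0.991, -0.13, 0.001], [-0.13, 0.991, 0.002], [-0.001, 0.002, -1.0]]
force: [-0.2, 0.2, 0.2]
opening: 0.003
grasp_force: 0.0
```

Run:
```python
from h import *
where([.04,-.045,.270])
```

```text
8.05 shaker [ 0.041  -0.0181  0.27  ] F [-0.1563  0.2514  0.2198] joints [ -11.8566   23.9748   85.1214    0.145    70.8933 -109.3837] open 0.003211334462774169
R in shaker
 [[-1.      0.0004  0.001 ]
 [ 0.0004  1.      0.0022]
 [-0.001   0.0022 -1.    ]]
units [ 0.0205 -0.537  -0.0004]
```

Emit:
apply_moves(
  plan="0 -0.16 0 0 0 0; 0 -0.16 0 0 0 0; 0 -0.16 0 0 0 0; 0 -0.14 0.02 0 0 0; 0 -0.14 0.02 0 0 0; 0 -0.14 0.02 0 0 0; 0 -0.14 0.02 0 0 0; 0 0 0 0 0 0",
)

```text
time_s: 8.72
position: [0.5902, -0.0609, 0.266]
tcp_rot: [[-0.991, -0.13, 0.002], [-0.13, 0.991, 0.001], [-0.002, 0.001, -1.0]]
force: [0.6, -1.3, -0.3]
opening: 0.007
grasp_force: 0.0
```

Run:
```python
from h import *
where([.04,-.097,.255])
import cv2
from rig import capture
a=capture('side');b=capture('scene')
cv2.imwrite('pics/3.png',cv2.resize(cv2.hconcat([a[70:270,170:340,::-1],b[100:300,130:300,::-1]]),None,fx=2.3,fy=2.3,interpolation=cv2.INTER_CUBIC))
```

```text
8.7167 shaker [ 0.0417 -0.0715  0.266 ] F [ 0.4504 -1.3449 -0.2784] joints [ -16.7238   25.0662   83.9275    0.0975   70.9368 -114.2456] open 0.007289836010339849
R in shaker
 [[-1.      0.0002  0.0018]
 [ 0.0002  1.      0.001 ]
 [-0.0018  0.001  -1.    ]]
units [ 0.0341 -0.511   0.2192]
```

View pics/3.png

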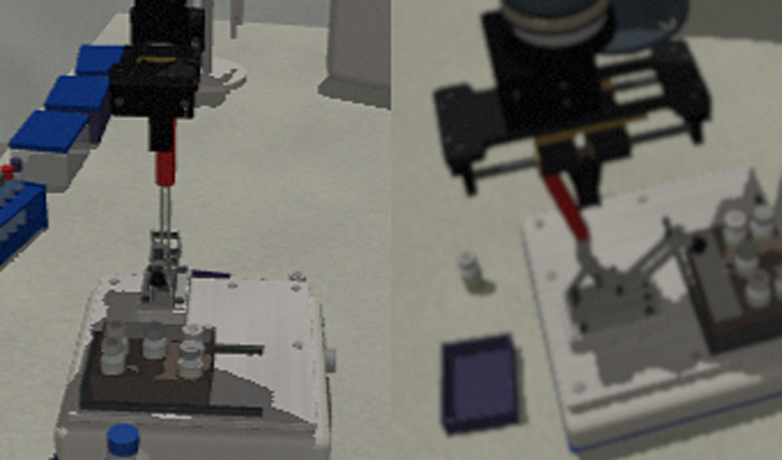

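The side (left) and scene (right) views show the finger beside the red grip at (560,190), with the lever already leaning towards -y. I'll follow the arc.

Emit:
apply_moves(
  plan="0.01 -0.128 0.055 0 0 0; 0.01 -0.128 0.055 0 0 0; 0.01 -0.128 0.055 0 0 0; 0 -0.128 0.055 0 0 0; 0 -0.11 0.09 0 0 0; 0 -0.11 0.09 0 0 0; 0 -0.11 0.09 0 0 0; 0 -0.11 0.09 0 0 0; 0 0 0 0 0 0",
)

```text
time_s: 9.57
position: [0.5944, -0.1077, 0.2358]
tcp_rot: [[-0.991, -0.131, -0.0], [-0.131, 0.991, 0.002], [-0.0, 0.002, -1.0]]
force: [0.2, -0.7, 0.0]
opening: 0.003
grasp_force: 0.0
```

Emit:
apply_moves(
  plan="0 -0.085 0.115 0 0 0; 0 -0.085 0.115 0 0 0; 0 -0.085 0.115 0 0 0; 0 -0.085 0.115 0 0 0; 0 0 0 0 0 0; 0 0 0 0 0 0",
)

```text
time_s: 10.07
position: [0.5969, -0.1236, 0.2136]
tcp_rot: [[-0.991, -0.131, 0.001], [-0.131, 0.991, 0.002], [-0.001, 0.002, -1.0]]
force: [0.1, -0.3, 1.1]
opening: 0.009
grasp_force: 0.0
```

Run:
```python
from h import *
where([.04,-.147,.1875])
import cv2
from rig import capture
a=capture('side');b=capture('scene')
cv2.imwrite('pics/4.png',cv2.resize(cv2.hconcat([a[70:270,170:340,::-1],b[100:300,130:300,::-1]]),None,fx=2.3,fy=2.3,interpolation=cv2.INTER_CUBIC))
```

```text
10.0667 shaker [ 0.0402 -0.1345  0.2136] F [ 0.0149 -0.2991  1.1205] joints [ -22.2611   29.584    84.9508    0.1537   65.4751 -119.8699] open 0.008946853566299113
R in shaker
 [[-1.     -0.0008  0.0011]
 [-0.0008  1.      0.0022]
 [-0.0011  0.0022 -1.    ]]
units [ 0.004  -0.2518  0.5221]
```

View pics/4.png

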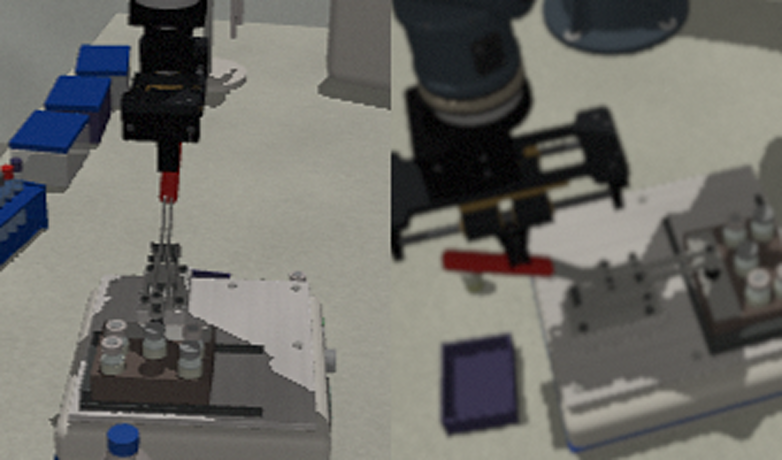

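The lever is leaning about 60° with the fingertip on the grip at (515,255), and the arm's foot is nearly on the steel strip. Pushing on downward.

Emit:
apply_moves(
  plan="0 -0.06 0.105 0 0 0; 0 -0.06 0.105 0 0 0; 0 -0.06 0.105 0 0 0; 0 -0.06 0.105 0 0 0; 0 -0.06 0.105 0 0 0; 0 0 0 0 0 0",
)

```text
time_s: 10.67
position: [0.5988, -0.1367, 0.187]
tcp_rot: [[-0.991, -0.131, 0.001], [-0.131, 0.991, 0.005], [-0.001, 0.005, -1.0]]
force: [1.2, 3.9, 2.3]
opening: 0.005
grasp_force: 1.5
```

Emit:
apply_moves(
  plan="0 -0.02 0.1 0 0 0; 0 -0.02 0.1 0 0 0; 0 -0.02 0.1 0 0 0; 0 0 0 0 0 0; 0 0 0 0 0 0",
)

```text
time_s: 11.08
position: [0.5992, -0.1421, 0.172]
tcp_rot: [[-0.991, -0.132, 0.001], [-0.132, 0.991, 0.001], [-0.001, 0.001, -1.0]]
force: [0.3, -0.3, 1.5]
opening: 0.002
grasp_force: 0.0
```

Run:
```python
from h import *
where([.04,-.15,.157])
```

```text
11.0833 shaker [ 0.0401 -0.1531  0.172 ] F [ 0.3    -0.3016  1.4676] joints [ -23.7549   32.8821   86.2876    0.0761   60.8197 -121.3497] open 0.00226712347955931
R in shaker
 [[-1.     -0.001   0.0008]
 [-0.001   1.      0.0009]
 [-0.0008  0.0009 -1.    ]]
units [0.0021 0.062  0.2999]
```

Emit:
apply_moves(
  plan="0 0 0.06 0 0 0; 0 0 0.06 0 0 0; 0 0 0.06 0 0 0; 0 0 0 0 0 0",
)

```text
time_s: 11.42
position: [0.5991, -0.1411, 0.1631]
tcp_rot: [[-0.991, -0.132, 0.001], [-0.132, 0.991, 0.002], [-0.001, 0.002, -1.0]]
force: [-0.5, 0.9, -0.6]
opening: 0.006
grasp_force: 0.0
```

Emit:
apply_moves(
  plan="0 0 0.04 0 0 0; 0 0 0.04 0 0 0; 0 0 0 0 0 0",
)

```text
time_s: 11.67
position: [0.5994, -0.141, 0.1596]
tcp_rot: [[-0.991, -0.132, 0.001], [-0.132, 0.991, 0.002], [-0.001, 0.002, -1.0]]
force: [-0.6, 0.1, -1.0]
opening: 0.005
grasp_force: 0.0
```

Emit:
apply_moves(
  plan="0 0 0.04 0 0 0; 0 0 0.04 0 0 0; 0 0 0 0 0 0",
)

```text
time_s: 11.92
position: [0.6, -0.1412, 0.1577]
tcp_rot: [[-0.991, -0.132, 0.003], [-0.132, 0.991, 0.001], [-0.003, 0.001, -1.0]]
force: [-2.3, 1.9, 9.5]
opening: 0.004
grasp_force: 4.5
```

Firm contact at z = 0.158, the expected top of the level grip (0.159), so the lever is on its stop. Lifting away and checking.

Emit:
apply_moves(
  plan="0 0 -0.2 0 0 0; 0 0 -0.4 0 0 0; 0 0 -0.6 0 0 0; 0 0 -0.7 0 0 0; 0.4 -0.4 -0.4 0 0 0; 0.5 -0.4 0 0 0 0; 0.5 -0.4 0 0 0 0; 0.5 -0.4 0 0 0 0; 0 0 0 0 0 0; 0 0 0 0 0 0",
)

```text
time_s: 12.75
position: [0.5149, -0.2342, 0.2711]
tcp_rot: [[-0.992, -0.129, 0.002], [-0.129, 0.992, 0.002], [-0.003, 0.002, -1.0]]
force: [-0.2, 0.0, -0.8]
opening: 0.004
grasp_force: 0.0
```

Run:
```python
from h import *
import cv2
from rig import capture
a=capture('side');b=capture('scene')
where()
cv2.imwrite('pics/5.png',cv2.resize(cv2.hconcat([a[100:290,170:340,::-1],b[140:330,130:350,::-1]]),None,fx=2.05,fy=2.05,interpolation=cv2.INTER_CUBIC))
```

```text
12.85 shaker [-0.0541 -0.2323  0.2709] F [ 0.1185  0.3227 -0.0911] joints [ -35.6936   22.5567   87.3937    0.1993   70.0018 -133.3123] open 0.006421921334568643
R in shaker
 [[-1.     -0.0009  0.0028]
 [-0.0009  1.      0.0018]
 [-0.0028  0.0018 -1.    ]]
```

View pics/5.png

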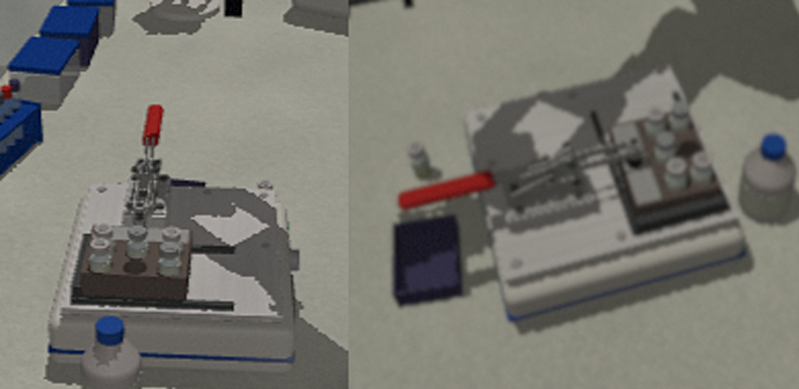

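The lever stays level at (450,190) with the finger gone, the foot is on the steel strip at (635,155), the rack is home, and all five vials are standing. Handing in.

```bash
python3 -c "
from rig import bot
print(bot.hand_in())"
```

```text
the job is handed in; nothing more can be done
None
```

I handed the job in at about 13 s: the rack is home against the end stop, the clamp lever has snapped over and stays level on its own, and all five vials are standing. The verdict was not returned, and the foot's pressing force was not measured.

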